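Lock the card-terminal stand with its jam nut

TASK

The card terminal's stand on the cash counter is held by a brass nut on a threaded stud; run the blue hex nut above it down the stud (clockwise from above) until it seats, then tighten it so firmly that it drags the washer with the red tab round by about ten degrees, and let go. Do not force it so hard that the brass nut underneath turns too, and leave the other things on the counter alone.

Things in the scene. Friction and masses are not known exactly. Their poses are not given: they have to be found in the camera images.
- stand: card-terminal stand fixed to the counter: steel base plate 130 x 290 x 12 mm, aluminium cradle plate 70 mm wide with its top at 46 mm. Origin: on the counter, on the axis of the upright threaded stud; z up. A black card terminal (84 mm wide, top 80 mm above the counter) lies on the plate from 85 to 235 mm along the stand's +y. Nothing else stands near the stud above the plate
- stud_top (a point): top of the upright steel stud, on its axis: 16 mm thick, top 128 mm above the counter. Coarse thread, 8 mm per turn: the jam nut sinks as it is turned clockwise from above. The stud passes up between the fingers when the jam nut is gripped from above
- jam_centre (a point): centre (half-way up, on the axis) of the blue plastic hex jam nut: 36 mm across flats, 32 mm high; x axis square to a pair of flats (one every 60 degrees). It starts 1.6 to 3.0 rad of turning (2 to 3.8 mm) above its seat. The height and angle at which it seats vary and cannot be seen: seated, its centre is 83.4 to 84.6 mm above the counter. It runs down with a drag of about 0.08 N m
- washer_tab (a point): outer end of the red tab on the steel washer (40 mm across, top 67 mm above the counter) on the brass nut, 30 mm from the axis; points to the stand's -x at first. Still while the jam nut runs down. Once the nut is seated its torque jumps; from 0.35 N m on the washer turns with it, clockwise, torque growing by 2.5 N m per rad. Let go, it stays tight or springs back a little, never below 8 degrees if turned farther
- set_nut (a joint): angle (rad, clockwise from above positive) by which the brass set nut (hex, 30 mm across flats, 46 to 64 mm above the counter, under the washer) has turned; 0 at the start. It gives way and turns when the jam nut is tightened with more than about 1.0 N m
- spanner: steel spanner 160 mm long, lying on the counter on the robot's side of the stand; bystander; origin at the centre of its underside
- spare_nut: spare brass hex nut lying on the counter beside the stand (its -y side), 30 mm across flats, 18 mm high; bystander; origin at the centre of its underside
- bowl_a: yellow plastic bowl of coins, 112 mm across, 50 mm high; bystander; origin at the centre of its underside
- bowl_b: second such yellow bowl; bystander; origin at the centre of its underside
- sanitiser: clear bottle, 56 mm across, 150 mm high; bystander; origin at the centre of its underside
- calculator: black desk calculator 150 x 110 x 22 mm; bystander; origin at the centre of its underside

How it is judged (in metres and radians):
At the end, for the whole second after the job is handed in: the jam nut is seated (its centre less than 85 mm above the counter) and tight (the tip of the washer's red tab has been dragged round by at least 2.4 mm, about 5 degrees, and stays there), and the brass set nut is within 0.06 rad of where it was (height (world z) of jam_centre below 0.085 m and distance of washer_tab from where it was at the start of the episode above 0.0024 m and value of joint set_nut between -0.06 and 0.06 rad); the robot touches nothing.
It fails at once if the brass set nut is turned by more than 0.06 rad (value of joint set_nut above 0.06 rad or value of joint set_nut below -0.06 rad).
It fails at once if one of the other loose things (spanner, spare nut, bowls, bottle, calculator) is moved by more than 20 mm (distance of any of spanner, spare_nut, bowl_a, bowl_b, sanitiser, calculator from where it was at the start of the episode above 0.02 m).
It also fails if it takes over 61 s, if anything falls off the work surface, if the arm or the gripper's body presses on something with over 40 N, if the wrist force passes 120 N, or if a joint passes its speed limit or range.

ROBOT

A 6-joint arm with a two-finger parallel gripper is mounted at the origin on the work surface. World frame = base frame: x ahead of the robot, y to its left, z up, the work surface at z = 0. Lengths are in mm, angles in rad, forces in N, time in s.
With the tool pointing down it reaches from about 425 to 950 mm from the base axis. Payload 14.7 kg.
Tool frame: the origin (TCP) lies midway between the tips of the shut fingers; the grasp point (between the pads) lies 19 mm behind it; z points along the fingers, y is the direction in which the jaws open and shut (so a half turn about z gives the same grasp; the last joint's range is limited). The gripper opens to 85 mm and grips with 20 to 120 N. Pads are 22 mm wide; open, the fingers measure 114 mm over their backs; the gripper's body (76 mm by 85 mm) begins 54 mm behind the grasp point. The pads swing forward as they close: fully open they stand 13 mm farther back than shut.
Start: joints at [-1.281, 0.48, 1.596, -0, 1.065, -0.047], TCP at [214.82, -613.469, 231.297] pointing down, gripper open.
Joint ranges: [-2.75, 2.75], [-0.82, 2.05], [0.23, 2.67], [-1.56, 4.7], [0.09, 2.69], [-2.92, 2.92]. Speed limits (rad/s): [1.89, 1.89, 2.39, 3.01, 3.01, 3.01].

INTERFACE

Orientations are given as [roll, pitch, yaw] about the fixed x, y, z axes, in that order (R = Rz(yaw) Ry(pitch) Rx(roll)).
In Python, from plant import r gives the robot as it stands.
- The arm moves only by the tool apply_moves, never from a script. Its argument "deltas" is text: rows parted by semicolons, each of 7 numbers parted by spaces: the opening in per cent of the stroke, from 0 (shut) to 100 (fully open), then the shift along the world's x, y, z in mm, then the turn, a rotation vector about the world's x, y, z in degrees. In form: hand x y z ax ay az; .... A call has 1 to 8 rows; each row shifts and turns the commanded pose from where the row before left it; what a row does not reach is not made up. A row lasts 1/8 s, in which the tool goes at most 62.5 mm and 10.7 degrees, less where a joint would pass 70% of its speed; a pose out of reach is approached as far as the arm can. A call with a gripper value outside its range is refused whole. The fingers move at their own pace and stop on an object; the grip force is fixed at half the most. Time passes only in rows, so rows that do not move let the fingers close. It gives the time, the measured TCP pose, the force and the opening at its end, in the units of the state.
- r.get_state(): the state, without advancing time (a new reading comes with each control period).
- r.camera(name): name is "side" or "top"; returns (picture, depth): 480x640x3 uint8, blue, green, red; 480x640 float32, mm along the optical axis (not along the pixel's ray), 0 where there is no reading.
- r.camera_model(name): a dict with "fx", "fy", "cx", "cy" (pixels), "xyz" and "orientation" of the camera in the world. Camera axes: x right, y up, looking along -z (the intrinsics and any distortion apply to the point x, -y, -z); pixel columns grow to the right and rows downward; lengths in mm; the calibration is good to about 2 mm. A picture is of the moment at which its call begins. camera_model takes no time and is no camera call.
- r.job_done(): hands the job in, once; it reports no verdict.
Trained networks look in the newest picture that a camera, given by its name, has taken for a name from the list of things; names that differ only in an ending like _2 or _b are one class to them, and where a whole thing is asked for, a point or a joint stands for the part that bears it (a point fixed in the world has none). Each returns a list of dicts, best first, with "conf" (0 to 1); they miss things now and then, are a little off and sometimes report something else, mostly with a low value. They report only what shows in the picture. A call takes as long as a camera call.
- r.regions_of(camera, target): "pixels" (480x640 bool, what is visible of it) and "bbox" ([left, top, right, bottom] in pixels, round what is visible of it).
The state is a dict: "t": time; "q": joint angles; "joint_vel": joint speeds; "effort": joint torques, N m; "eef_pos": TCP position; "tool_rot": TCP orientation; "ft_force": force on the tool from outside, world axes, zero at the start; "torque": the same for the moment, N m; "opening": opening from 0.0 (shut) to 1.0 (fully open).
Only numpy, scipy, OpenCV 4.12 (cv2) and the standard library are available. Lean on these libraries where they do the work, as an engineer would, in place of code of your own. Each camera call takes 0.05 s, during which the arm holds its last target. There are 200 camera calls.

## Working session

There is one attempt and no reset: what is moved stays moved. The work goes in short steps, Python scripts to look and compute and a tool call to move; the robot and the scene stay as the last step left them, time stands still between calls to the robot, and variables do not carry over. Pictures are saved under pics/ and viewed, about 8 in all and at most 12, crops included, and the job is handed in when it is done.

Besides the shell and the picture viewer there is one more tool, called after ">>>" by a JSON object that holds its "op" and its "data", one argument or row to a line. apply_moves: Moves the arm, as the interface text tells. Its arguments: {"type":"object","properties":{"deltas":{"type":"string"}},"required":["deltas"]}

```bash
mkdir -p pics; cat > h.py <<'E'
import numpy as np, cv2
from plant import r
from scipy.spatial.transform import Rotation as R
def pts(cam,depth,mask):
    m=r.camera_model(cam); v,u=np.nonzero(mask&(depth>0)); d=depth[v,u]
    p=np.c_[(u-m["cx"])/m["fx"]*d, -(v-m["cy"])/m["fy"]*d, -d]
    return R.from_euler('xyz',m["orientation"]).apply(p)+m["xyz"]
E
python3 - <<'E'
from h import *
s=r.get_state(); print(s)
for c in("side","top"):
    im,d=r.camera(c); cv2.imwrite(f"pics/{c}0.png",im); print(r.camera_model(c))
    for n in("jam_centre","washer_tab","stand","stud_top","spanner","spare_nut","bowl_a","sanitiser","calculator"):
        try:
            for g in r.regions_of(c,n)[:2]:
                p=pts(c,d,g["pixels"]); print(c,n,round(g["conf"],2),g["bbox"],np.median(p,0).round(1),p.min(0).round(),p.max(0).round())
        except Exception as e: print(n,e)
E
```

```text
{'t': 0.0, 'q': array([-1.28059849e+00,  4.80810934e-01,  1.59689002e+00, -1.29408571e-05,
        1.06508390e+00, -4.65909434e-02]), 'joint_vel': array([ 0.00248686,  0.00102033, -0.0001201 ,  0.00298411,  0.00028505,
        0.0003293 ]), 'effort': array([-1.84845107e-03, -9.50640464e+01, -4.30189276e+01, -1.52920593e-04,
        1.22679674e-02,  2.82957240e-05]), 'eef_pos': array([ 214.69984748, -613.07670797,  230.67993072]), 'tool_rot': array([-3.14040122e+00, -4.42244760e-05,  3.36795033e-01]), 'ft_force': array([-0.32060878,  0.270566  , -0.24399086]), 'torque': array([ 0.04568227,  0.04770117, -0.03947322]), 'opening': 1.0007550087582657}
{'fx': 591.1370719467978, 'fy': 591.1370719467978, 'cx': 324.2010337737954, 'cy': 236.99490762169776, 'xyz': array([ -295.39674756, -1077.51311607,  1189.55832999]), 'orientation': array([ 0.87050732, -0.01831255, -0.64101415])}
side stand 0.97 [248.3, 200.6, 336.6, 265.8] [451.   92.4  21.7] [ 109. -516.   -5.] [526. 315. 617.]
side stud_top 0.68 [248.8, 201.7, 332.4, 262.9] [450.2  93.2  37. ] [ 102. -550.   -7.] [526. 321. 633.]
side span
[... 753 characters left out ...]
.61 [221.9, 206.1, 339.4, 298.8] [484.5  79.   45.6] [369. -77.  -5.] [618. 233. 132.]
top spanner 0.67 [306.0, 266.9, 361.3, 304.2] [415.6 -57.    7.1] [ 365. -128.   -2.] [464.  11.  15.]
top spanner 0.63 [130.2, 177.8, 173.6, 224.8] [629.6 432.8  23.5] [571. 368.  -6.] [692. 502.  58.]
top bowl_a 0.65 [125.1, 289.0, 173.1, 336.3] [332.4 424.4  23.3] [280. 360.  -4.] [387. 489.  57.]
top bowl_a 0.6 [129.9, 178.8, 174.0, 224.1] [627.5 432.7  23.4] [570. 368.  -7.] [691. 488.  58.]
top sanitiser 0.93 [125.0, 244.5, 158.9, 268.5] [472.1 426.3  98.3] [446. 411.   2.] [507. 461. 154.]
top calculator 0.74 [491.2, 234.6, 543.2, 294.6] [ 466.6 -534.3   22.4] [ 391. -606.   -4.] [ 546. -476.   32.]
```

```bash
python3 - <<'E'
import cv2,numpy as np
t=cv2.imread("pics/top0.png")[195:315,215:375]; s=cv2.imread("pics/side0.png")[160:300,230:370]
cv2.imwrite("pics/c1.png",np.hstack([cv2.resize(t,(480,360),interpolation=cv2.INTER_CUBIC),cv2.resize(s,(300,300),interpolation=cv2.INTER_CUBIC)[:300] if 0 else cv2.resize(s,(320,360),interpolation=cv2.INTER_CUBIC)]))
E
```

```text
(no output)
```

View pics/c1.png

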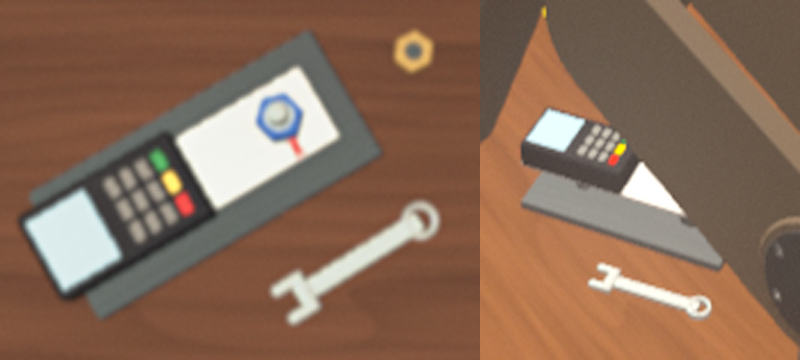

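View pics/top0.png

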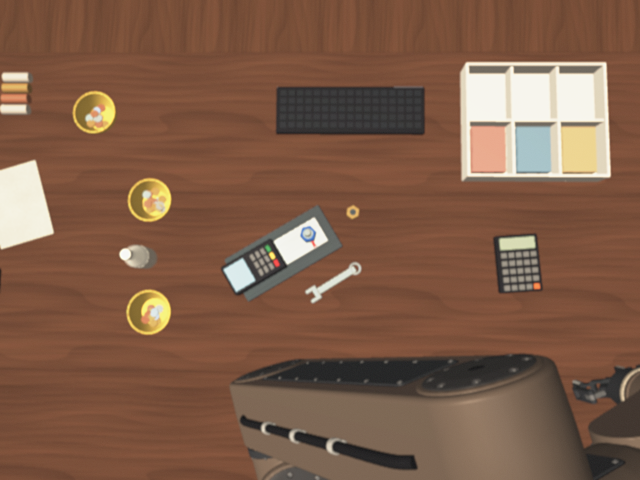

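The top view shows the nut at about (308,234), with the tab pointing down-right to about (315,246). The stand's +y runs left-down, and the spanner and spare nut are well clear. Next I measure the axis and the hex angle.

```bash
cat >> h.py <<'E'
def ray_z(cam,uv,z):
    m=r.camera_model(cam); uv=np.atleast_2d(uv).astype(float)
    d=R.from_euler('xyz',m["orientation"]).apply(np.c_[(uv[:,0]-m["cx"])/m["fx"],-(uv[:,1]-m["cy"])/m["fy"],-np.ones(len(uv))])
    return m["xyz"]+d*((z-m["xyz"][2])/d[:,2])[:,None]
E
python3 - <<'E'
from h import *
ims=[r.camera("top") for _ in range(6)]
im=np.mean([i[0] for i in ims],0); d=np.median([i[1] for i in ims],0)
b,g,rr=[im[...,k] for k in range(3)]
box=np.zeros(b.shape,bool); box[215:260,290:335]=1
sat=(b-rr)
blue=(sat>40)&box; red=((rr-b)>60)&((rr-g)>60)&box
u=lambda m:np.c_[np.nonzero(m)[::-1]]
print("blue n",blue.sum(),"depth pts med/min/max",[f(pts("top",d,blue),0).round(1) for f in (np.median,np.min,np.max)])
# hex fit: filled blue region at plane z=103 (nut top), subpixel contour on upsampled image
S=8
up=cv2.resize(sat[215:260,290:335].astype(np.float32),None,fx=S,fy=S,interpolation=cv2.INTER_CUBIC)
mk=(up>0.45*np.percentile(up,99)).astype(np.uint8)
c=max(cv2.findContours(mk,cv2.RETR_EXTERNAL,cv2.CHAIN_APPROX_NONE)[0],key=cv2.contourArea)[:,0]
uv=(c+0.5)/S-0.5+[290,215]
P=ray_z("top",uv,103)[:,:2]
from scipy.optimize import least_squares
def f(x):
    q=P-x[:2]; a=x[2]+np.arange(6)*np.pi/3
    return (q@np.c_[np.cos(a),np.sin(a)].T).max(1)-x[3]
for a0 in np.arange(0,60,10):
    s=least_squares(f,[*P.mean(0),np.radians(a0),18],loss='soft_l1')
    print(a0,s.cost.round(2),s.x[:2].round(1),np.degrees(s.x[2])%60,s.x[3].round(2))
t=u(red); print("red",len(t),ray_z("top",t,66).mean(0).round(1) if len(t) else 0)
hi=(d>0)&box; Q=pts("top",d,hi); Q=Q[Q[:,2]>120]; print("stud",len(Q),Q.mean(0).round(1),Q[:,2].max())
# stand yaw: white plate
w=(im.min(2)>150)&box|False
reg=r.regions_of("top","stand")[0]["pixels"]; p=cv2.findContours(reg.astype(np.uint8),0,2)[0]; p=max(p,key=cv2.contourArea)[:,0]
print("stand rect",cv2.minAreaRect(ray_z("top",p,20)[:,:2].astype(np.float32)))
cv2.imwrite("pics/n2.png",cv2.resize(im[215:260,290:335].astype(np.uint8),(540,540),interpolation=cv2.INTER_NEAREST))
E
```

```text
blue n 103 depth pts med/min/max [array([531.3,   6.4, 103.5]), array([514. , -11.1, 100.5]), array([551.5,  25.9, 107. ])]
0 16.54 [532.8   7.2] 15.643026481677818 17.47
10 16.54 [532.8   7.2] 15.643025845179427 17.47
20 16.54 [532.8   7.2] 15.643026492272268 17.47
30 16.54 [532.8   7.2] 15.643026483452736 17.47
40 16.54 [532.8   7.2] 15.643026487601182 17.47
50 16.54 [532.8   7.2] 15.64302649657796 17.47
red 15 [512.5  -5.   66. ]
stud 42 [532.    7.5 126.6] 129.36555840038045
stand rect ((483.7772521972656, 82.8514633178711), (133.74008178710938, 309.6998291015625), 30.165990829467773)
```

View pics/n2.png

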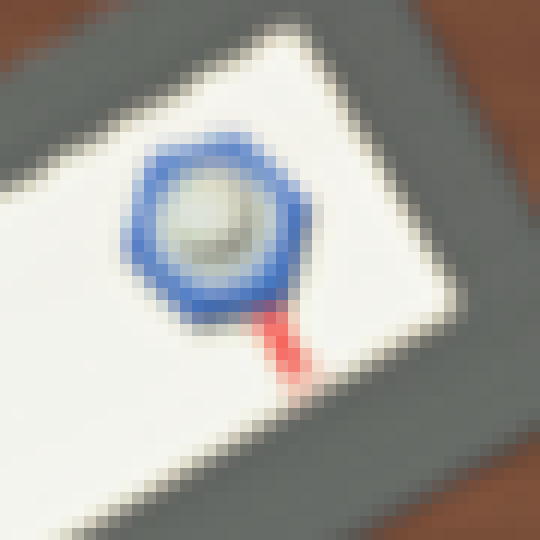

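>>> {"op": "apply_moves", "data": {
  "deltas": "100 20 39 0 0 0 9.1;100 20 39 0 0 0 9.1;100 20 39 0 0 0 9.1;100 20 39 0 0 0 9.1;100 20 39 0 0 0 9.1;100 20 39 0 0 0 9.1;100 20 39 0 0 0 9.1;100 20 39 0 0 0 9.1"
}}

```text
t: 2.35
eef_pos: [375.4, -300.3, 231.5]
tool_rot: [3.141, 0.0, 1.612]
ft_force: [0.7, 0.7, 1.3]
opening: 1.0
```

>>> {"op": "apply_moves", "data": {
  "deltas": "80 20 39 0 0 0 9.1;80 20 39 0 0 0 9.1;80 20 39 0 0 0 9.1;80 20 39 0 0 0 9.1;80 20 39 0 0 0 9.1;80 20 39 0 0 0 9.1;80 20 39 0 0 0 9.1;80 0 0 0 0 0 9.1"
}}

```text
t: 3.35
eef_pos: [516.0, -26.1, 231.3]
tool_rot: [3.141, 0.001, 2.886]
ft_force: [-1.2, -0.8, -1.5]
opening: 0.801
```

```bash
python3 -c "
from h import *
s=r.get_state();print(s['t'],s['q'].round(3),s['eef_pos'].round(1),np.degrees(s['tool_rot']).round(2),s['ft_force'].round(2),s['torque'].round(3),s['opening'])
ims=[r.camera('side') for _ in range(4)]
im=np.mean([i[0] for i in ims],0);d=np.median([i[1] for i in ims],0)
b,g,rr=[im[...,k] for k in range(3)]
cv2.imwrite('pics/s3.png',cv2.resize(im[150:290,240:400].astype(np.uint8),(800,700))[:600])
m=np.zeros(b.shape,bool);m[150:290,240:400]=1
Q=pts('side',d,m);Q=Q[(abs(Q[:,0]-532)<20)&(abs(Q[:,1]-7)<20)&(Q[:,2]<135)&(Q[:,2]>60)]
for z in range(60,135,5):
  q=Q[(Q[:,2]>=z)&(Q[:,2]<z+5)]
  if len(q):print(z,len(q),q.mean(0).round(1))
"
```

```text
3.35 [-0.109  0.294  1.899  0.     0.948 -1.425] [516.  -26.1 231.3] [1.7997e+02 4.0000e-02 1.6536e+02] [-1.21 -0.76 -1.55] [-0.036 -0.013 -0.009] 0.800674738639733
60 6 [534.5  -7.9  62.7]
65 26 [522.6  -3.1  67.4]
70 11 [523.2  -2.8  72.3]
75 15 [524.1  -3.7  77.3]
80 15 [525.6  -6.4  82.8]
85 16 [524.3  -4.3  87. ]
90 13 [522.9  -4.7  92.2]
95 14 [521.2  -1.5  97.5]
100 30 [527.6   0.9 103.3]
105 41 [530.9   2.3 106.6]
110 5 [5.349e+02 3.000e-01 1.123e+02]
115 9 [529.7   3.5 117.2]
120 6 [531.8  -1.4 122.3]
125 17 [533.    2.9 127.7]
130 3 [530.5   4.5 131.4]
```

>>> {"op": "apply_moves", "data": {
  "deltas": "80 16.5 33.3 -30 0 0 0.3;80 0 0 -40 0 0 0;80 0 0 0 0 0 0;80 0 0 0 0 0 0"
}}

```text
t: 4.05
eef_pos: [531.7, 4.2, 162.4]
tool_rot: [3.141, 0.001, 2.881]
ft_force: [0.4, -0.6, 1.7]
opening: 0.801
```

```bash
python3 -c "
from h import *
im,d=r.camera('side');cv2.imwrite('pics/s4.png',cv2.resize(im[120:270,240:440],(800,600),interpolation=cv2.INTER_CUBIC))
"
```

```text
(no output)
```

View pics/s4.png

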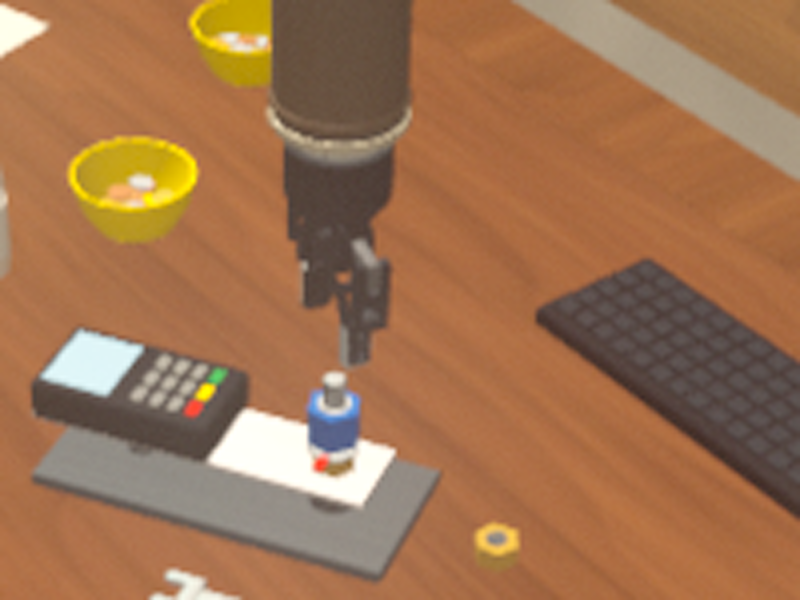

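The side view shows the open fingers above the stud: stud top at (335,380) in the crop, red tab at (320,463), nothing in the way. I'll correct the lateral offset and go down.

>>> {"op": "apply_moves", "data": {
  "deltas": "80 0.7 3 -20 0 0 0.5;80 0 0 -20 0 0 0;80 0 0 -20 0 0 0;80 0 0 -20 0 0 0;80 0 0 -10 0 0 0;80 0 0 0 0 0 0;80 0 0 0 0 0 0"
}}

```text
t: 4.97
eef_pos: [532.7, 7.7, 72.2]
tool_rot: [3.141, 0.001, 2.892]
ft_force: [0.2, -0.3, -0.2]
opening: 0.804
```

>>> {"op": "apply_moves", "data": {
  "deltas": "30 0 0 -2 0 0 0;30 0 0 0 0 0 0;20 0 0 0 0 0 0;20 0 0 0 0 0 0;20 0 0 0 0 0 0;20 0 0 0 0 0 0;20 0 0 0 0 0 0;20 0 0 0 0 0 0"
}}

```text
t: 5.98
eef_pos: [532.1, 7.1, 69.9]
tool_rot: [-3.141, 0.001, 2.892]
ft_force: [-2.5, -11.0, 9.7]
opening: 0.409
```

```bash
cat > st.py <<'E'
from h import *
s=r.get_state();print(s['t'],s['q'].round(3),s['eef_pos'].round(1),np.degrees(s['tool_rot']).round(2),s['ft_force'].round(2),s['torque'].round(3),s['opening'])
E
python3 st.py
```

```text
5.975 [-4.300e-02  5.440e-01  2.003e+00 -1.000e-03  5.940e-01 -1.363e+00] [532.1   7.1  69.9] [-1.7996e+02  3.0000e-02  1.6571e+02] [ -2.53 -11.03   9.7 ] [-1.78   0.452 -0.056] 0.4093347588691049
```

>>> {"op": "apply_moves", "data": {
  "deltas": "20 -0.2 -0.8 0 0 0 0;20 0 0 0 0 0 0;20 0 0 0 0 0 0;20 0 0 0 0 0 0"
}}

```text
t: 6.48
eef_pos: [532.0, 6.8, 69.9]
tool_rot: [-3.141, 0.001, 2.892]
ft_force: [-2.2, -4.0, 10.1]
opening: 0.417
```

```bash
python3 st.py
```

```text
6.475 [-4.400e-02  5.440e-01  2.003e+00 -1.000e-03  5.940e-01 -1.365e+00] [532.    6.8  69.9] [-1.7999e+02  4.0000e-02  1.6570e+02] [-2.16 -4.01 10.09] [-0.59   0.328 -0.078] 0.4165010293241552
```

>>> {"op": "apply_moves", "data": {
  "deltas": "20 0 -0.4 -0.16 0 0 -7.5;20 0 0 -0.16 0 0 -7.5;20 0 0 -0.16 0 0 -7.5;20 0 0 -0.16 0 0 -7.5;20 0 0 -0.16 0 0 -7.5;20 0 0 -0.16 0 0 -7.5;20 0 0 -0.16 0 0 -7.5;20 0 0 -0.16 0 0 -7.5"
}}

```text
t: 7.48
eef_pos: [533.3, 7.3, 68.7]
tool_rot: [3.139, 0.0, 1.84]
ft_force: [4.5, 9.2, 5.6]
opening: 0.414
```

```bash
python3 st.py
```

```text
7.475 [-4.400e-02  5.460e-01  2.003e+00  1.000e-03  5.900e-01 -3.140e-01] [533.3   7.3  68.7] [1.7983e+02 1.0000e-02 1.0544e+02] [4.5  9.16 5.64] [ 1.683 -0.823  0.073] 0.41357333180906586
```

>>> {"op": "apply_moves", "data": {
  "deltas": "20 0.5 0.9 0 0 0 0;20 0 0 -0.15 0 0 -7;20 0 0 -0.15 0 0 -7;20 0 0 -0.15 0 0 -7;20 0 0 0 0 0 0;20 0 0 0 0 0 0"
}}

```text
t: 8.22
eef_pos: [533.9, 7.6, 68.3]
tool_rot: [3.139, -0.0, 1.479]
ft_force: [5.6, 1.8, 5.2]
opening: 0.412
```

```bash
python3 st.py
```

```text
8.225 [-0.043  0.548  2.002  0.     0.589  0.049] [533.9   7.6  68.3] [ 1.7983e+02 -2.0000e-02  8.4760e+01] [5.58 1.76 5.23] [ 0.417 -0.808 -0.067] 0.41165125287256704
```

>>> {"op": "apply_moves", "data": {
  "deltas": "20 0.6 0.1 -0.1 0 0 -5;20 0 0 -0.1 0 0 -5;20 0 0 0 0 0 0"
}}

```text
t: 8.6
eef_pos: [534.3, 7.6, 68.0]
tool_rot: [3.139, -0.001, 1.304]
ft_force: [2.9, 0.7, 5.1]
opening: 0.415
```

```bash
python3 st.py
```

```text
8.6 [-0.042  0.548  2.001  0.     0.59   0.225] [534.3   7.6  68. ] [ 1.7986e+02 -4.0000e-02  7.4690e+01] [2.87 0.7  5.13] [ 0.127 -0.718  0.001] 0.41472598590281967
```

>>> {"op": "apply_moves", "data": {
  "deltas": "20 0 0 -0.1 0 0 -4.5;20 0 0 -0.1 0 0 -4.5;20 0 0 0 0 0 0"
}}

```text
t: 8.98
eef_pos: [534.5, 7.6, 67.8]
tool_rot: [3.139, -0.001, 1.148]
ft_force: [5.2, -0.6, 6.7]
opening: 0.41
```

```bash
python3 st.py
```

```text
8.975 [-0.043  0.549  2.001 -0.     0.589  0.381] [534.5   7.6  67.8] [ 1.7984e+02 -6.0000e-02  6.5750e+01] [ 5.17 -0.62  6.7 ] [-0.07  -0.996  0.014] 0.41039202168267536
```

>>> {"op": "apply_moves", "data": {
  "deltas": "20 0.5 0 0 0 0 -4.5;20 0 0 0 0 0 -4.5;20 0 0 0 0 0 0"
}}

```text
t: 9.35
eef_pos: [534.8, 7.4, 67.7]
tool_rot: [3.139, -0.001, 0.991]
ft_force: [4.5, -1.8, 3.5]
opening: 0.411
```

```bash
python3 st.py
```

```text
9.35 [-0.043  0.549  2.    -0.     0.59   0.538] [534.8   7.4  67.7] [ 1.7987e+02 -7.0000e-02  5.6760e+01] [ 4.45 -1.82  3.49] [-0.389 -0.903 -0.028] 0.41114050037058025
```

>>> {"op": "apply_moves", "data": {
  "deltas": "20 0 0 0 0 0 -4.5;20 0 0 0 0 0 -4.5;20 0 0 0 0 0 0"
}}

```text
t: 9.72
eef_pos: [534.9, 7.3, 67.7]
tool_rot: [3.139, -0.002, 0.834]
ft_force: [5.5, -3.1, 1.7]
opening: 0.415
```

```bash
python3 st.py
```

```text
9.725 [-4.30e-02  5.50e-01  2.00e+00 -1.00e-03  5.89e-01  6.95e-01] [534.9   7.3  67.7] [ 1.7987e+02 -9.0000e-02  4.7760e+01] [ 5.49 -3.07  1.69] [-0.656 -1.089  0.014] 0.4145851117133657
```

>>> {"op": "apply_moves", "data": {
  "deltas": "20 0.6 -0.3 -0.1 0 0 -4.5;20 0 0 -0.1 0 0 -4.5;20 0 0 0 0 0 0"
}}

```text
t: 10.1
eef_pos: [535.2, 7.0, 67.4]
tool_rot: [3.14, -0.001, 0.676]
ft_force: [4.9, -3.3, 2.9]
opening: 0.413
```

```bash
python3 st.py
```

```text
10.1 [-0.043  0.55   1.999 -0.     0.59   0.851] [535.2   7.   67.4] [ 1.7991e+02 -8.0000e-02  3.8760e+01] [ 4.92 -3.26  2.87] [-0.615 -0.814  0.06 ] 0.4134913397683642
```

>>> {"op": "apply_moves", "data": {
  "deltas": "20 0 0 -0.1 0 0 -4.5;20 0 0 -0.1 0 0 -4.5;20 0 0 0 0 0 0"
}}

```text
t: 10.48
eef_pos: [535.3, 6.9, 67.2]
tool_rot: [3.14, -0.002, 0.519]
ft_force: [5.2, -5.4, 2.2]
opening: 0.409
```

```bash
python3 st.py
```

```text
10.475 [-4.300e-02  5.510e-01  1.999e+00 -1.000e-03  5.900e-01  1.008e+00] [535.3   6.9  67.2] [ 1.7991e+02 -1.0000e-01  2.9760e+01] [ 5.15 -5.38  2.23] [-0.995 -0.865  0.021] 0.4091662038004042
```

>>> {"op": "apply_moves", "data": {
  "deltas": "20 0.5 -0.6 -0.1 0 0 -4.5;20 0 0 0 0 0 -4.5;20 0 0 0 0 0 0"
}}

```text
t: 10.85
eef_pos: [535.4, 6.5, 67.0]
tool_rot: [3.141, -0.001, 0.363]
ft_force: [4.1, -3.2, 3.1]
opening: 0.412
```

```bash
python3 st.py
```

```text
10.85 [-0.044  0.551  1.998 -0.     0.59   1.164] [535.4   6.5  67. ] [ 1.7995e+02 -8.0000e-02  2.0790e+01] [ 4.07 -3.19  3.07] [-0.635 -0.756 -0.023] 0.41222728854455337
```

>>> {"op": "apply_moves", "data": {
  "deltas": "20 0 -0.2 -0.1 0 0 -4.5;20 0 0 0 0 0 -4.5;20 0 0 0 0 0 0"
}}

```text
t: 11.22
eef_pos: [535.4, 6.2, 66.9]
tool_rot: [3.141, -0.002, 0.206]
ft_force: [4.5, -3.7, 1.9]
opening: 0.412
```

```bash
python3 st.py
```

```text
11.225 [-4.500e-02  5.520e-01  1.998e+00 -1.000e-03  5.900e-01  1.320e+00] [535.4   6.2  66.9] [ 1.7996e+02 -9.0000e-02  1.1800e+01] [ 4.48 -3.71  1.93] [-0.775 -0.796  0.028] 0.41249090943836
```

>>> {"op": "apply_moves", "data": {
  "deltas": "20 0.3 -0.3 0 0 0 -4.5;20 0 0 0 0 0 -4.5;20 0 0 0 0 0 0"
}}

```text
t: 11.6
eef_pos: [535.5, 5.9, 66.8]
tool_rot: [3.141, -0.001, 0.049]
ft_force: [3.9, -4.0, -0.3]
opening: 0.418
```

```bash
python3 st.py
```

```text
11.6 [-4.500e-02  5.520e-01  1.998e+00 -1.000e-03  5.910e-01  1.477e+00] [535.5   5.9  66.8] [ 1.7998e+02 -7.0000e-02  2.8000e+00] [ 3.89 -4.01 -0.33] [-0.73  -0.704  0.039] 0.4181597679980265
```

>>> {"op": "apply_moves", "data": {
  "deltas": "20 0.3 -0.3 0 0 0 -4.5;20 0 0 0 0 0 -4.5;20 0 0 0 0 0 0"
}}

```text
t: 11.98
eef_pos: [535.5, 5.7, 66.7]
tool_rot: [3.141, -0.001, -0.107]
ft_force: [3.2, -4.2, 0.6]
opening: 0.412
```

```bash
python3 st.py
```

```text
11.975 [-4.600e-02  5.520e-01  1.997e+00 -1.000e-03  5.910e-01  1.633e+00] [535.5   5.7  66.7] [ 1.7998e+02 -4.0000e-02 -6.1400e+00] [ 3.19 -4.21  0.55] [-0.798 -0.523  0.528] 0.41173686839830964
```

>>> {"op": "apply_moves", "data": {
  "deltas": "20 0 0 0 0 0 -2;20 0 0 0 0 0 -2;20 0 0 0 0 0 0"
}}

```text
t: 12.35
eef_pos: [535.4, 5.6, 66.7]
tool_rot: [3.141, -0.001, -0.176]
ft_force: [3.1, -5.6, 1.1]
opening: 0.413
```

```bash
python3 st.py; python3 -c "
from h import *
for _ in range(4): r.camera('side'); print(r.get_state()['torque'][2])"
```

```text
12.35 [-4.600e-02  5.520e-01  1.997e+00 -1.000e-03  5.910e-01  1.702e+00] [535.4   5.6  66.7] [ 1.7997e+02 -3.0000e-02 -1.0080e+01] [ 3.08 -5.59  1.13] [-1.011 -0.454  0.681] 0.4131306514491753
0.6933267091475792
0.7448170740437453
0.7465867995593878
0.6330886205374159
```

>>> {"op": "apply_moves", "data": {
  "deltas": "20 0 0 0 0 0 -2.5;20 0 0 0 0 0 0;20 0 0 0 0 0 0"
}}

```text
t: 12.92
eef_pos: [535.4, 5.5, 66.7]
tool_rot: [3.141, -0.001, -0.219]
ft_force: [3.0, -4.6, 0.6]
opening: 0.412
```

```bash
python3 st.py; python3 -c "
from h import *
for _ in range(4): r.camera('side'); print(r.get_state()['torque'][2])"
```

```text
12.925 [-4.600e-02  5.520e-01  1.997e+00 -1.000e-03  5.910e-01  1.745e+00] [535.4   5.5  66.7] [ 1.7997e+02 -4.0000e-02 -1.2550e+01] [ 2.98 -4.61  0.65] [-1.063 -0.459  0.757] 0.4122917503364007
0.7934895820672988
0.755857909789965
0.8004222378769761
0.7595968576677514
```

>>> {"op": "apply_moves", "data": {
  "deltas": "80 0 0 0 0 0 0;80 0 0 0 0 0 0;80 0 0 0 0 0 0;80 0 0 0 0 0 0;80 0 0 10 0 0 0;80 0 0 40 0 0 0;80 0 0 50 0 0 0;80 0 0 50 0 0 0"
}}

```text
t: 14.12
eef_pos: [534.8, 6.0, 218.8]
tool_rot: [-3.142, -0.0, -0.223]
ft_force: [0.9, -0.1, -0.3]
opening: 0.801
```

>>> {"op": "apply_moves", "data": {
  "deltas": "80 0 -60 0 0 0 0;80 0 -60 0 0 0 0;80 0 -60 0 0 0 0;80 0 -60 0 0 0 0;80 0 -60 0 0 0 0;80 0 -60 0 0 0 0;80 0 0 0 0 0 0"
}}

```text
t: 15.0
eef_pos: [534.6, -358.2, 217.0]
tool_rot: [3.141, -0.001, -0.227]
ft_force: [0.7, 1.2, -0.4]
opening: 0.801
```

```bash
python3 st.py; python3 - <<'E'
from h import *
ims=[r.camera("top") for _ in range(6)]
im=np.mean([i[0] for i in ims],0); d=np.median([i[1] for i in ims],0)
b,g,rr=[im[...,k] for k in range(3)]
box=np.zeros(b.shape,bool); box[215:260,290:335]=1
old=cv2.imread("pics/top0.png").astype(float)
ax=np.array([532.3,7.3])
for n,I in(("old",old),("new",im)):
    m=((I[...,2]-I[...,0])>60)&((I[...,2]-I[...,1])>60)&box
    v,u=np.nonzero(m); w=(I[...,2]-I[...,1])[v,u]; p=np.average(ray_z("top",np.c_[u,v],66),axis=0,weights=w)[:2]
    print(n,len(u),p.round(1),np.degrees(np.arctan2(*(p-ax)[::-1])))
bl=((b-rr)>40)&box; Q=pts("top",d,bl); print("nut top z",np.median(Q[:,2]))
cv2.imwrite('pics/e.png',np.hstack([cv2.resize(x[215:260,290:335].astype(np.uint8),(400,400),interpolation=cv2.INTER_CUBIC) for x in(old,im)]))
s,_=r.camera("side"); cv2.imwrite('pics/e2.png',s)
E
```

```text
15.0 [-6.370e-01  4.840e-01  1.628e+00 -1.000e-03  1.028e+00  1.161e+00] [ 534.6 -358.2  217. ] [ 1.7994e+02 -6.0000e-02 -1.3010e+01] [ 0.71  1.2  -0.38] [0.04  0.003 0.019] 0.8013415353481941
old 15 [512.6  -5.1] -147.9216244078728
new 14 [511.3  -2.2] -155.52756027910195
nut top z 99.95670834049213
```

View pics/e.png

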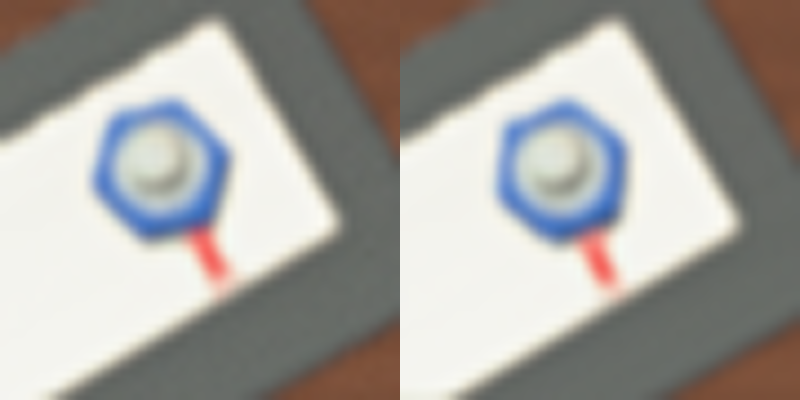

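View pics/e2.png

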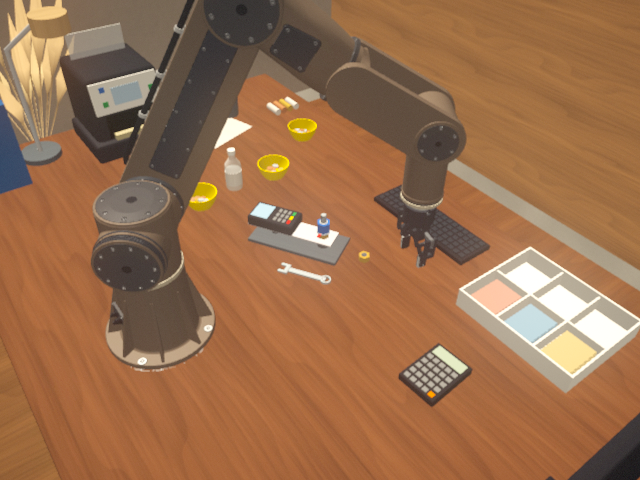

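The tab has moved about 7.6 degrees clockwise in the image (about 4 mm at its tip): crop pixel (228,288) before, (213,290) after. The nut top is at about 100 mm, so it is seated. The side view shows the arm clear and everything else still in place. Handing in.

```bash
python3 -c "
from plant import r
print(r.job_done())"
```

```text
the job is handed in; nothing more can be done
None
```

I ran the blue nut down to its seat, tightened it, let go and backed the arm off. I handed the job in at about 15 s of the 61 s allowed, and no verdict was reported.

- **Seating:** I turned the nut about 178° clockwise in one grip. The torque jumped after about 168–170°, and the nut's top now measures about 100 mm, so its centre is about 84 mm against the 85 mm limit.
- **Tightness:** The final torque was about 0.78 N m, which by the given torque slope is about 10° of washer drag. After release the top camera showed the red tab turned about 7.6°, or roughly 4 mm at its tip. The gap is either a little spring-back or coarse pixels (about 2.4 mm each). Both readings are above the required 2.4 mm.
- **Brass nut:** I could not see it directly. The torque stayed below its slip level of about 1.0 N m and kept rising with angle at close to the expected rate, so it should not have turned.
- **Other things on the counter:** The last side picture shows the arm well clear of the stand and nothing visibly moved.

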